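Latch the welding-rod dry box

ROBOT

A 6-joint arm with a two-finger parallel gripper is mounted at the origin on the work surface. World frame = base frame: x ahead of the robot, y to its left, z up, the work surface at z = 0. Lengths are in mm, angles in degrees, forces in N, time in s.
With the tool pointing down it reaches from about 350 to 725 mm from the base axis. Payload 6 kg.
Tool frame: the origin (TCP) lies midway between the tips of the shut fingers; the grasp point (between the pads) lies 19 mm behind it; z points along the fingers, y is the direction in which the jaws open and shut (so a half turn about z gives the same grasp; the last joint's range is limited). The gripper opens to 85 mm and grips with 20 to 120 N. Pads are 22 mm wide; open, the fingers measure 114 mm over their backs; the gripper's body (76 mm by 85 mm) begins 54 mm behind the grasp point. The pads swing forward as they close: fully open they stand 13 mm farther back than shut.
Start: joints at [95.266, 2.303, 4.859, 0, -92.561, -19.12], TCP at [143.645, 582.529, 231.261] pointing down, gripper open.
Joint ranges: [-146.85, 146.85], [-73.84, 115.35], [-62.03, 85.46], [-188.31, 113.3], [-161.28, -10.13], [-171.36, 171.36]. Speed limits (degrees/s): [147.25, 147.25, 172.46, 180, 180, 180].

INTERFACE

Orientations are given as a 3x3 rotation matrix whose columns are the frame's x, y, z axes.
In Python, from plant import env gives the robot as it stands.
- The arm moves only by the shell command python3 -m creep 'ROWS'. ROWS is JSON, a list of rows, each an object of numbers: "claw": the opening, from 0 (shut) to 1 (fully open); "tx", "ty", "tz": the shift along the world's x, y, z in units of 0.5 m (1.0 is 0.5 m); "roll": the turn about the world's z in units of pi/2 rad (1.0 is pi/2 rad). A call has 1 to 20 rows; each row shifts and turns the commanded pose from where the row before left it; what a row does not reach is not made up. A row lasts 1/8 s, in which the tool goes at most 62.5 mm and 10.7 degrees, less where a joint would pass 70% of its speed; a pose out of reach is approached as far as the arm can. A call with a number of a shift or a turn outside -1 to 1 is refused whole. A call with a gripper value outside its range is refused whole. The fingers move at their own pace and stop on an object; the grip force is fixed at half the most. Time passes only in rows, so rows that do not move let the fingers close. It gives the time, the measured TCP pose, the force and the opening at its end, in the units of the state.
- env.get_state(): the state, without advancing time (a new reading comes with each control period).
- env.get_image(name): name is "side" or "top" or "wrist"; returns a dict with "color" (400x640x3 uint8, red, green, blue), "depth" (400x640 float32, mm along the optical axis (not along the pixel's ray), 0 where there is no reading), "mtx" (3x3 intrinsics, pixels), "R" (3x3) and "t" (3): a world point X has camera coordinates R X + t; the wrist camera has in their place "tool_from_camera" (4x4, takes a point from camera to tool coordinates, whose origin is the TCP and whose axes are the flange's). Camera axes: x right, y down, z forward; pixel columns grow to the right and rows downward; lengths in mm; the calibration is good to about 2 mm. The wrist camera is an equidistant fisheye: a pixel r from the principal point sees the ray r / f radians off the axis. A picture is of the moment at which its call begins: read the wrist's pose just before it.
- env.job_done(): hands the job in, once; it reports no verdict.
Trained networks look in the newest picture that a camera, given by its name, has taken for a name from the list of things; names that differ only in an ending like _2 or _b are one class to them, and where a whole thing is asked for, a point or a joint stands for the part that bears it (a point fixed in the world has none). Each returns a list of dicts, best first, with "p" (0 to 1); they miss things now and then, are a little off and sometimes report something else, mostly with a low value. They report only what shows in the picture. A call takes as long as a camera call.
- env.silhouettes(label, camera): "region" (400x640 bool, what is visible of it) and "pixel" ([column, row] in pixels, amid what is visible of it).
The state is a dict: "clock": time; "q": joint angles; "joint_velocities": joint speeds; "joint_torque": joint torques, N m; "eef_pos": TCP position; "tcp_rot": TCP orientation; "force": force on the tool from outside, world axes, zero at the start; "torque": the same for the moment, N m; "grip_width": opening from 0.0 (shut) to 1.0 (fully open).
Only numpy, scipy, OpenCV 4.12 (cv2) and the standard library are available. Lean on these libraries where they do the work, as an engineer would, in place of code of your own. Each camera call takes 0.05 s, during which the arm holds its last target. There are 200 camera calls.

TASK

Keep the welding rods dry: swing the rod box's drop-front door up against its gasket, then bring the wire bail down over the keeper on the door and draw it in under the claw, and press the red lever down until it is fully home, so that the door is pulled tight. Do it without forcing anything, and leave the other things on the bench and on the box where they are.

Things in the scene. Friction and masses are not known exactly. Their poses are not given: they have to be found in the camera images.
- case: green steel welding-rod box, fixed to the bench: 200 deep (x), 260 wide (y), 130 high, open in front (-x, to the robot). Origin: centre of its underside; x from front to back, y left, z up: 'box x, z' below are mm in this frame. Latch on top, middle of the front half; a cup and a nozzle stand near the rear corners. Over 45 N of push on box, door or latch damages them
- door (a joint): drop-front door, green plate 260 wide, 128 high, 8 thick, hinged along its lower edge (axis along y at box x -112, z 12, mid-thickness); rad, 0 = pulled fully tight, grows as its top leans out to the robot; starts 0.30 to 0.55. Stiff hinge: stays where left, 3 to 6 N at its top moves it. At about 0.038 it meets the rubber gasket, then about 3 N more per 0.001 rad
- door_edge (a point): middle of the door's top outer edge, 128 above the hinge axis. Here the steel keeper is mounted, 30 wide, sticking out to 25 from the plate's middle plane, so push the door clear of it, e.g. 80 to its left; axes as the door
- keeper (a point): the keeper's notch, on the door: the bail bar's axis lies here once seated (door 0: box x -120.5, z 148; axes as the door, x inwards). A flat ledge lies 2.5 below it, reaching 16 outwards (-x); a claw plate 26 wide rises from the ledge, leaning out over the notch by 0.42 rad. The bar is set down on the ledge outside the claw, then drawn in (+x) under it
- claw_tip (a point): outer upper edge of the keeper's claw plate (8 above and 1 outside the notch point): a bar coming down must pass outside it
- lever_axis (a point): axis of the lever (along y): box x -70, y 0, z 148
- lever (a joint): red toggle lever on the box top, bar 18 wide, 6 thick, reaching 87 from its axis; rad, 0 = flat, pointing to +x, fully home on its stop; grows as raised, 1.5 = open stop; starts 1.30 to 1.50 (nearly upright). Stays where left (0.10 N m). With the bail hooked it takes 3 to 12 N at 65 from the axis, hardest from 0.7 to 0.3, goes over centre near 0.1, then stays shut
- lever_tip (a point): on the lever's upper face (the face to press on), 75 from the axis
- bail_pivot (a point): the bail's pivot on the lever, 22 from the lever axis, at angle (lever - 0.08) above +x as seen from that axis
- bail (a joint): wire bail: two 5 mm arms 42 apart and a 5 mm cross bar, pointing from its pivot to the front; rad; its rise above level is bail - lever + 0.02. Starts raised by 0.35 to 0.8. Stiff pivot: it stays where put and rides up as the lever is lowered, unless its bar is first drawn in under the claw
- bail_bar (a point): middle of the bail's cross bar, 72 from its pivot (on the bar's axis). Drawing the bar in moves the lever down with it, at about 6 to 16 N (more if it is also pressed hard onto the ledge), until it stops under the claw with the lever near 0.9 and the force climbs; it then stays there
- bail_tab (a point): on the upper face of the bail's thumb tab, 21 outside the bar. Tab 26 wide: a flange reaching 32 outwards from the bar, 0.32 rad higher than the arms (about level once the bar lies on the ledge), upper face 2.5 above the bar's axis; and a rib 3 thick standing 19 up from that axis, square to the flange, outer face 10 outside the bar. Press the flange down, push the rib in
- tips: copper-coloured open cup, 48 across, 40 high, on the box top, left rear corner; origin under its centre
- nozzle: brass nozzle, 28 across, 50 high, on the box top, right rear corner; origin under its centre
- spray: blue spray can, 60 across, 160 high, on the bench to one side of the box; origin under its centre
- grate: dark slotted fixture plate, 150 by 120 by 20, on the bench to one side of the box; origin under its centre
- square: red L-shaped magnet square, 70 by 70 by 18, on the bench; origin under its long leg's centre
- hammer: chipping hammer lying on the bench; origin under it
- brush: wire brush lying on the bench; origin under it

How it is judged (in metres and radians):
On the way, in this order (a step that is already met when the one before it is completed fails the run):
1. the door is swung up against its gasket (door below 0.06 rad) (value of joint door below 0.06 rad), for 0.2 s.
2. with the lever still raised (above 0.5 rad) the bail's bar is over the keeper: on its ledge or in its notch (within 4 mm of the notch in height, at most 16 mm outside it) (z of bail_bar in the frame of keeper between -0.004 and 0.004 m and x of bail_bar in the frame of keeper between -0.016 and 0.004 m and value of joint lever above 0.5 rad), for 0.2 s.
At the end, for the whole second after the job is handed in: the lever lies fully home (below 0.05 rad) and at rest, the bail's bar is seated in the keeper's notch under the claw (within 5 mm), and the door is pulled tight (below 0.012 rad) (value of joint lever below 0.05 rad and value of joint door below 0.012 rad and distance between bail_bar and keeper below 0.005 m and velocity of joint lever between -0.05 and 0.05 rad/s); the robot touches nothing.
It fails at once if the robot pushes on the box, its door or its latch with more than 45 N (contact force between any of the fingers, the arm and case above 45 N).
It fails at once if one of the other things is moved by more than 30 mm or, if it stands, tipped over (distance of any of tips, nozzle, spray, grate, square, hammer, brush from where it was at the start of the episode above 0.03 m or angle between any of tips, nozzle, spray, grate's own z axis and vertical above 0.5 rad).
It also fails if it takes over 56 s, if anything falls off the work surface, if the arm or the gripper's body presses on something with over 40 N, if the wrist force passes 120 N, or if a joint passes its speed limit or range.

## Working session

There is one attempt and no reset: what is moved stays moved. The work goes in short steps, Python scripts to look and compute and a shell command to move; the robot and the scene stay as the last step left them, time stands still between calls to the robot, and variables do not carry over. Pictures are saved under pics/ and viewed, about 8 in all and at most 12, crops included, and the job is handed in when it is done.

```bash
mkdir -p pics; ls
cat > h.py <<'E'
import numpy as np, cv2
from plant import env
def grab(n,save=None):
    im=env.get_image(n)
    if save: cv2.imwrite('pics/'+save,cv2.cvtColor(im['color'],cv2.COLOR_RGB2BGR))
    return im
def cloud(im):
    d=im['depth'];K=im['mtx'];v,u=np.mgrid[:400,:640]
    P=np.stack([(u-K[0,2])/K[0,0]*d,(v-K[1,2])/K[1,1]*d,d],-1)
    return (P-im['t'])@im['R']   # R^T (P-t)
def proj(im,X):
    c=im['R']@np.asarray(X,float)+im['t'];p=im['mtx']@c;return p[:2]/p[2]
E
python3 - <<'E'
from h import *
for n in ['top','side']:
    im=grab(n,n+'0.png');C=cloud(im)
    print(n,'cam at',(-im['R'].T@im['t']).round(), im['R'].round(2).tolist())
    for l in ['case','door','lever','bail','keeper','tips','nozzle','spray','grate','square','hammer','brush']:
        for s in env.silhouettes(l,n)[:1]:
            m=s['region']&(im['depth']>0);q=C[m]
            if len(q): print(l,round(s['p'],2),np.round(s['pixel']),m.sum(),np.median(q,0).round(),'lo',np.percentile(q,2,axis=0).round(),'hi',np.percentile(q,98,axis=0).round())
print(env.get_state())
E
```

```text
pics
top cam at [ 292.    5. 1111.] [[0.07, -1.0, 0.0], [-0.97, -0.07, -0.22], [0.22, 0.01, -0.98]]
case 0.81 [302. 173.] 8291 [600.  62. 129.] lo [473. -72.  -1.] hi [748. 203. 215.]
door 0.92 [312. 211.] 1136 [503.  37. 100.] lo [460. -82.  17.] hi [554. 158. 139.]
lever 0.67 [304. 177.] 322 [570.  53. 215.] lo [516.  26. 149.] hi [597.  75. 244.]
bail 0.74 [305. 187.] 166 [535.  45. 228.] lo [514.  26. 130.] hi [571.  69. 244.]
keeper 0.9 [307. 211.] 1092 [503.  37. 101.] lo [459. -79.  21.] hi [554. 159. 139.]
tips 0.7 [263. 137.] 247 [693. 178. 150.] lo [664. 155. 132.] hi [708. 196. 171.]
nozzle 0.21 [456. 288.] 965 [ 309. -411.   23.] lo [ 215. -532.   11.] hi [ 394. -321.   28.]
spray 0.9 [471. 204.] 849 [ 547. -409.  136.] lo [ 525. -459.   -1.] hi [ 579. -394.  162.]
grate 0.91 [193. 169.] 1765 [620. 417.  17.] lo [550. 362.   6.] hi [695. 475.  24.]
square 0.59 [431. 241.] 293 [ 454. -340.   17.] lo [ 412. -368.    3.] hi [ 497. -316.   21.]
hammer 0.57 [458. 290.] 1021 [ 304. -417.   23.] lo [ 212. -535.   -0.] hi [ 395. -323.   28.]
brush 0.68 [189. 241.] 675 [411. 393. 
[... 1261 characters left out ...]
e-04,
       -9.25624332e+01, -1.91196902e+01]), 'joint_velocities': array([ 0.00805082,  0.02092438,  0.01759313,  0.09716052, -0.03556413,
        0.02157364]), 'joint_torque': array([ 9.10902236e-05, -3.67930591e+01,  3.47443342e+01,  6.93330422e+00,
       -9.99005752e-04,  1.09067852e-05]), 'eef_pos': array([143.65414017, 582.5128058 , 231.25269371]), 'tcp_rot': array([[ 9.70906506e-01, -2.39458883e-01,  1.78878767e-05],
       [-2.39458879e-01, -9.70906497e-01, -1.39260429e-04],
       [ 5.07146026e-05,  1.30925446e-04, -9.99999990e-01]]), 'force': array([ 0.21367492,  0.30338231, -0.08554399]), 'torque': array([-0.00112053,  0.02667252, -0.00390679]), 'grip_width': 0.9988868140436428}
```

Run:
```python
from h import *
from scipy.optimize import least_squares
T=[]
a=[]
for n in ['top','side']:
    im=grab(n);C=cloud(im);ok=(im['depth']>0)
    m=ok&(abs(C[...,2]-130)<5)&(C[...,0]>480)&(C[...,0]<780)&(abs(C[...,1]-50)<190)
    r=cv2.minAreaRect(C[m][:,:2].astype(np.float32));print(n,m.sum(),r,'z',np.median(C[m][:,2]))
    c=im['color'];cv2.imwrite('pics/c_%s.png'%n,cv2.resize(cv2.cvtColor(c[130:250,230:390] if n=='top' else c[120:250,260:430],cv2.COLOR_RGB2BGR),None,fx=4.5,fy=4.5,interpolation=cv2.INTER_CUBIC))
a,b=[cv2.imread('pics/c_%s.png'%n) for n in ['top','side']]
h=max(a.shape[0],b.shape[0])
```

```text
top 5666 ((612.3601684570312, 64.42951965332031), (270.1084289550781, 260.24481201171875), 13.89490795135498) z 129.8816068414296
side 2322 ((609.4922485351562, 61.395484924316406), (273.8623046875, 269.80499267578125), 15.093260765075684) z 130.90635365987487
```

View pics/c_top.png

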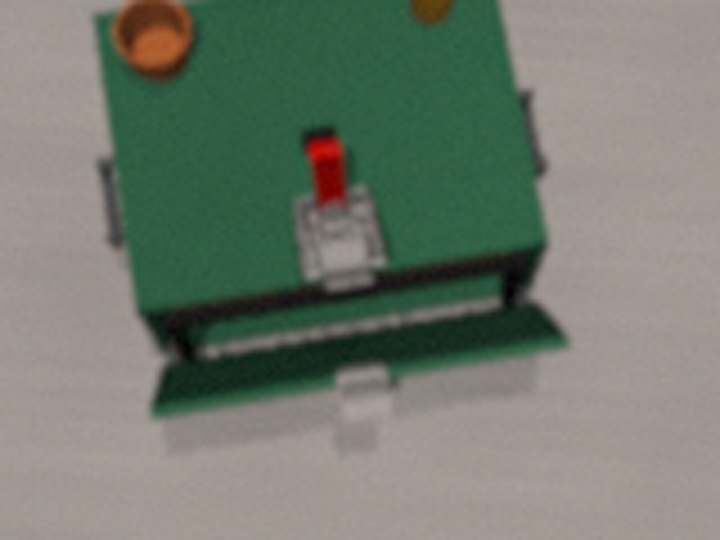

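View pics/c_side.png

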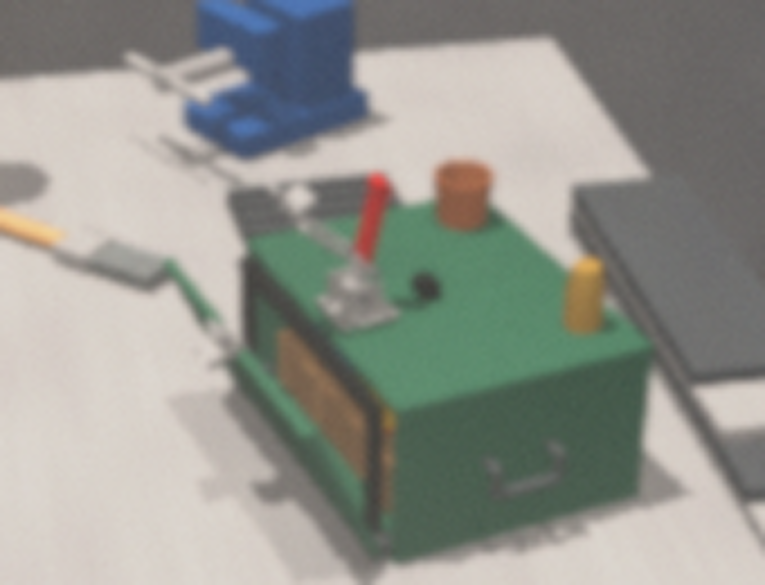

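```bash
cat >> h.py <<'E'
def box(im):
    C=cloud(im);m=((im['depth']>0)&(abs(C[...,2]-130)<5)&(C[...,0]>480)&(C[...,0]<780)&(abs(C[...,1]-50)<190)).astype(np.uint8)
    n,L,st,_=cv2.connectedComponentsWithStats(m,connectivity=4);k=1+np.argmax(st[1:,4])
    return C,L==k
E
python3 - <<'E'
from h import *
from scipy.optimize import minimize
P={}
for n in ['top','side']:
    im=grab(n);C,m=box(im);r=cv2.minAreaRect(C[m][:,:2].astype(np.float32));print(n,m.sum(),r)
    # fit: rectangle 200x260 in ray-intersection with z=130 : maximise inside vs outside using green pixels
    K=im['mtx'];v,u=np.mgrid[:400,:640];d=np.stack([(u-K[0,2])/K[0,0],(v-K[1,2])/K[1,1],np.ones(u.shape)],-1)@im['R'];o=-im['R'].T@im['t']
    X=o+d*((130-o[2])/d[...,2])[...,None];mm=m.copy()
    mm=cv2.morphologyEx(mm.astype(np.uint8),cv2.MORPH_CLOSE,np.ones((9,9)))>0
    near=(abs(X[...,0]-612)<190)&(abs(X[...,1]-60)<220)
    A=X[near][:,:2];w=mm[near]
    def f(p):
        c,s=np.cos(p[2]),np.sin(p[2]);q=(A-p[:2])@np.array([[c,-s],[s,c]])
        sd=np.minimum(100-abs(q[:,0]),130-abs(q[:,1]));i=1/(1+np.exp(-sd/1.5));return np.mean((i-w)**2)
    best=min((minimize(f,[612,60,y],method='Nelder-Mead',options=dict(xatol=1e-3,fatol=1e-8)) for y in (0.1,0.2,.25)),key=lambda r:r.fun);p=best.x;print(n,p,np.degrees(p[2]),best.fun)
    c,s=np.cos(p[2]),np.sin(p[2]);Q=C[im['depth']>0]
    col=im['color'][im['depth']>0].astype(int)
    B=np.c_[(Q[:,:2]-p[:2])@np.array([[c,-s],[s,c]]),Q[:,2]]
    red=(col[:,0]>140)&(col[:,1]<70)&(col[:,2]<70)&(abs(B[:,0])<100)&(abs(B[:,1])<30)&(B[:,2]>135)
    print('red',red.sum(),B[red].mean(0).round(1),B[red][::max(1,red.sum()//12)].round().tolist())
    g=(abs(B[:,1])<35)&(B[:,2]>136)&(B[:,2]<270)&(B[:,0]>-160)&(B[:,0]<-20)&~red
    print('latch',g.sum(),B[g][np.lexsort((B[g][:,0],))][::max(1,g.sum()//35)].round().tolist())
    e=(B[:,0]<-106)&(B[:,0]>-200)&(abs(B[:,1])<128)&(abs(B[:,1])>30)&(B[:,2]>15)
    print('door hi',[ (np.median(B[e&(abs(B[:,2]-z)<4)],0).round(1).tolist()) for z in (40,60,80,100,120,130)])
E
```

```text
top 5304 ((640.1224365234375, 71.3404312133789), (212.45375061035156, 260.12335205078125), 13.9202241897583)
top [6.43799275e+02 7.22595652e+01 2.44338848e-01] 13.99958474118577 0.03133512548949682
red 24 [-5.080e+01  1.000e-01  2.318e+02] [[-48.0, 6.0, 237.0], [-48.0, 1.0, 233.0], [-48.0, -4.0, 232.0], [-50.0, -9.0, 234.0], [-50.0, 4.0, 232.0], [-50.0, -1.0, 232.0], [-51.0, -6.0, 231.0], [-52.0, 7.0, 234.0], [-53.0, 2.0, 234.0], [-54.0, -3.0, 234.0], [-53.0, -8.0, 229.0], [-53.0, 5.0, 228.0]]
latch 344 [[-134.0, -2.0, 245.0], [-132.0, -7.0, 243.0], [-129.0, -8.0, 242.0], [-125.0, -11.0, 233.0], [-121.0, 1.0, 228.0], [-119.0, -17.0, 217.0], [-118.0, -9.0, 227.0], [-116.0, -2.0, 228.0], [-115.0, -7.0, 230.0], [-114.0, 24.0, 217.0], [-113.0, 7.0, 230.0], [-111.0, 5.0, 231.0], [-109.0, -1.0, 232.0], [-108.0, -1.0, 236.0], [-106.0, -9.0, 235.0], [-104.0, 22.0, 209.0], [-96.0, -21.0, 202.0], [-88.0, -20.0, 194.0], [-82.0, -12.0, 159.0], [-76.0, -13.0, 159.0], [-74.0, 12.0, 157.0], [-73.0, -19.0, 182.0], [-71.0, 21.0, 180.0], [-70.0, -11.0, 158.0], [-69.0, 8.0, 156.0], [-68.0, -1.0, 167.0]
[... 1200 characters left out ...]
, [-74.0, 21.0, 142.0], [-73.0, 15.0, 145.0], [-71.0, 11.0, 161.0], [-69.0, -18.0, 183.0], [-67.0, 20.0, 185.0], [-66.0, -12.0, 147.0], [-65.0, 9.0, 154.0], [-63.0, -12.0, 157.0], [-62.0, 8.0, 165.0], [-61.0, -8.0, 136.0], [-59.0, -10.0, 151.0], [-58.0, 26.0, 173.0], [-57.0, 4.0, 176.0], [-55.0, 7.0, 178.0], [-54.0, -7.0, 163.0], [-53.0, -20.0, 174.0], [-52.0, 8.0, 195.0], [-51.0, -8.0, 141.0], [-49.0, -4.0, 175.0], [-48.0, -10.0, 149.0], [-47.0, -7.0, 136.0], [-45.0, 8.0, 229.0], [-43.0, 13.0, 234.0], [-41.0, 1.0, 211.0], [-38.0, 17.0, 231.0]]
door hi [[-116.9, -74.7, 41.7], [-123.7, -54.4, 61.2], [-132.5, -82.5, 80.9], [-143.4, -55.0, 101.4], [-150.0, -55.7, 120.9], [-152.9, -39.6, 129.8]]
```

Run:
```python
from h import *
from scipy.optimize import minimize
D=[]
for n in ['top','side']:
    im=grab(n);C,m=box(im)
    c=im['color'].astype(int);g=(c[...,1]>c[...,0]+18)&(c[...,1]>60 if n=='top' else c[...,1]>85)
    K=im['mtx'];v,u=np.mgrid[:400,:640];d=np.stack([(u-K[0,2])/K[0,0],(v-K[1,2])/K[1,1],np.ones(u.shape)],-1)@im['R'];o=-im['R'].T@im['t']
    X=o+d*((130-o[2])/d[...,2])[...,None]
    n2,L,st,_=cv2.connectedComponentsWithStats((m&g).astype(np.uint8),connectivity=4);mm=L==1+np.argmax(st[1:,4])
    h=cv2.convexHull(np.argwhere(mm)[:,::-1].astype(np.int32));w=np.zeros((400,640),np.uint8);cv2.fillConvexPoly(w,h,1)
    r=cv2.minAreaRect(X[mm][:,:2].astype(np.float32));print(n,mm.sum(),r)
    near=(abs(X[...,0]-640)<190)&(abs(X[...,1]-70)<220)
    D.append((X[near][:,:2],w[near]>0))
def f(p,D):
    e=0
    for A,w in D:
        c,s=np.cos(p[2]),np.sin(p[2]);q=(A-p[:2])@np.array([[c,-s],[s,c]])
        sd=np.minimum(100-abs(q[:,0]),130-abs(q[:,1]));i=1/(1+np.exp(-sd/1.5));e+=np.mean((i-w)**2)
    return e
for d in (D[:1],D[1:],D):
    b=minimize(f,[640,70,.24],args=(d,),method='Nelder-Mead',options=dict(xatol=1e-3,fatol=1e-9,initial_simplex=np.array([[640,70,.24],[646,70,.24],[640,76,.24],[640,70,.3]])));print(b.x,np.degrees(b.x[2]),b.fun)
```

```text
top 5095 ((644.3389892578125, 72.46541595458984), (200.21905517578125, 259.6121826171875), 13.736597061157227)
side 1714 ((643.1227416992188, 66.39216613769531), (202.9036865234375, 267.1892395019531), 14.520073890686035)
[6.44220058e+02 7.24626759e+01 2.42102835e-01] 13.871470628281083 0.004403895655912261
[6.48407796e+02 6.09304678e+01 2.28184630e-01] 13.074016230621112 0.051717424402435
[6.45469049e+02 6.89280056e+01 2.38577316e-01] 13.669473298288672 0.07085807389420776
```

```bash
python3 -m creep '[{"claw":0,"tx":0.0575,"ty":-0.096,"roll":0.0308},{"claw":0,"tx":0.0575,"ty":-0.096,"roll":0.0308},{"claw":0,"tx":0.0575,"ty":-0.096,"roll":0.0308},{"claw":0,"tx":0.0575,"ty":-0.096,"roll":0.0308},{"claw":0,"tx":0.0575,"ty":-0.096,"roll":0.0308},{"claw":0,"tx":0.0575,"ty":-0.096,"roll":0.0308},{"claw":0,"tx":0.0575,"ty":-0.096,"roll":0.0308},{"claw":0,"tx":0.0575,"ty":-0.096,"roll":0.0308},{"claw":0,"tx":0.0575,"ty":-0.096,"roll":0.0308},{"claw":0,"tx":0.0575,"ty":-0.096,"roll":0.0308},{"claw":0,"tz":-0.08},{"claw":0,"tz":-0.08},{"claw":0,"tz":-0.08},{"claw":0}]'
cat >> h.py <<'E'
B0=np.array([644.3,72.4]);yw=np.radians(13.8);Rb=np.array([[np.cos(yw),-np.sin(yw)],[np.sin(yw),np.cos(yw)]])
def st():
    s=env.get_state();p=s['eef_pos'];b=(p[:2]-B0)@Rb;R=s['tcp_rot']
    print('t',s['clock'],'tcp',p.round(1),'box',b.round(1),p[2].round(1),'F box',(s['force'][:2]@Rb).round(1),s['force'][2].round(1),'yaw',np.degrees(np.arctan2(R[1,0],R[0,0])).round(1),'grip',round(s['grip_width'],2))
E
python3 -c "from h import *;st()"
```

```text
t 1.6 tcp [143.7 582.5 231.2] box [-364.5  614.8] 231.2 F box [-0.9  0.4] 0.2 yaw -13.9 grip 1.0invalid input at $[0]: expected keys claw, tx, ty, tz, roll
```

```bash
python3 -m creep '[{"claw":0,"tx":0.0575,"ty":-0.096,"tz":0,"roll":0.0308},{"claw":0,"tx":0.0575,"ty":-0.096,"tz":0,"roll":0.0308},{"claw":0,"tx":0.0575,"ty":-0.096,"tz":0,"roll":0.0308},{"claw":0,"tx":0.0575,"ty":-0.096,"tz":0,"roll":0.0308},{"claw":0,"tx":0.0575,"ty":-0.096,"tz":0,"roll":0.0308},{"claw":0,"tx":0.0575,"ty":-0.096,"tz":0,"roll":0.0308},{"claw":0,"tx":0.0575,"ty":-0.096,"tz":0,"roll":0.0308},{"claw":0,"tx":0.0575,"ty":-0.096,"tz":0,"roll":0.0308},{"claw":0,"tx":0.0575,"ty":-0.096,"tz":0,"roll":0.0308},{"claw":0,"tx":0.0575,"ty":-0.096,"tz":0,"roll":0.0308},{"claw":0,"tx":0,"ty":0,"tz":-0.08,"roll":0},{"claw":0,"tx":0,"ty":0,"tz":-0.08,"roll":0},{"claw":0,"tx":0,"ty":0,"tz":-0.08,"roll":0},{"claw":0,"tx":0,"ty":0,"tz":0,"roll":0}]'
python3 -c "from h import *;st()"
```

```text
clock: 3.35
eef_pos: [429.6, 101.6, 108.6]
tcp_rot: [[0.971, 0.239, -0.005], [0.239, -0.971, -0.003], [-0.005, 0.002, -1.0]]
force: [0.2, 0.4, 1.4]
grip_width: 0.001
t 3.35 tcp [429.6 101.6 108.6] box [-201.6   79.5] 108.6 F box [0.3 0.3] 1.4 yaw 13.8 grip 0.0
```

```bash
python3 -m creep '[{"claw":0,"tx":0.01165,"ty":0.00286,"tz":0,"roll":0},{"claw":0,"tx":0.01165,"ty":0.00286,"tz":0,"roll":0},{"claw":0,"tx":0.01165,"ty":0.00286,"tz":0,"roll":0},{"claw":0,"tx":0.01165,"ty":0.00286,"tz":0,"roll":0},{"claw":0,"tx":0.01165,"ty":0.00286,"tz":0,"roll":0},{"claw":0,"tx":0.01165,"ty":0.00286,"tz":0,"roll":0},{"claw":0,"tx":0.01165,"ty":0.00286,"tz":0,"roll":0},{"claw":0,"tx":0.01165,"ty":0.00286,"tz":0,"roll":0},{"claw":0,"tx":0.01165,"ty":0.00286,"tz":0,"roll":0},{"claw":0,"tx":0.01165,"ty":0.00286,"tz":0,"roll":0}]' | head -2
python3 -c "from h import *;st()"
python3 -m creep '[{"claw":0,"tx":0.004,"ty":0.001,"tz":0,"roll":0},{"claw":0,"tx":0.004,"ty":0.001,"tz":0,"roll":0},{"claw":0,"tx":0,"ty":0,"tz":0,"roll":0}]' |head -1
python3 -c "from h import *;st()"
```

```text
clock: 4.6
eef_pos: [489.5, 116.6, 111.9]
t 4.6 tcp [489.5 116.6 111.9] box [-139.8   79.8] 111.9 F box [-5.1  0.6] 3.9 yaw 13.9 grip -0.0
clock: 4.97
t 4.975 tcp [493.5 117.8 111.2] box [-135.6   80. ] 111.2 F box [-3.2 -1.1] 2.2 yaw 13.9 grip 0.0
```

```bash
for i in 1; do python3 -m creep '[{"claw":0,"tx":0.003,"ty":0.0007,"tz":0,"roll":0},{"claw":0,"tx":0.003,"ty":0.0007,"tz":0,"roll":0},{"claw":0,"tx":0,"ty":0,"tz":0,"roll":0}]' |head -1; done
python3 -c "from h import *;st()"
python3 -m creep '[{"claw":0,"tx":0.002,"ty":0.0005,"tz":0,"roll":0},{"claw":0,"tx":0,"ty":0,"tz":0,"roll":0}]' |head -1
python3 -c "from h import *;st()"
python3 - <<'E'
from h import *
im=grab('side','s1.png');cv2.imwrite('pics/s1c.png',cv2.resize(cv2.imread('pics/s1.png')[110:250,260:400],None,fx=4.2,fy=4.2,interpolation=cv2.INTER_CUBIC))
E
```

```text
clock: 5.35
t 5.35 tcp [496.6 118.6 111.3] box [-132.5   80.1] 111.3 F box [-2.6 -0.3] 2.1 yaw 13.9 grip 0.0
clock: 5.6
t 5.6 tcp [497.5 118.9 111.3] box [-131.5   80.1] 111.3 F box [-2.9 -0.3] 1.4 yaw 13.9 grip 0.0
```

View pics/s1c.png

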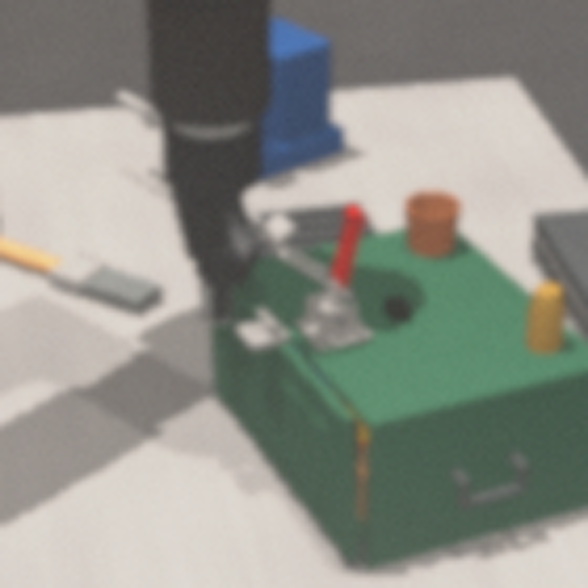

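```bash
python3 -m creep '[{"claw":0,"tx":0.003,"ty":0.0007,"tz":0,"roll":0},{"claw":0,"tx":0,"ty":0,"tz":0,"roll":0}]' |head -1
python3 -c "from h import *;st()"
python3 -m creep '[{"claw":0,"tx":0.002,"ty":0.0005,"tz":0,"roll":0},{"claw":0,"tx":0,"ty":0,"tz":0,"roll":0}]' |head -1
python3 -c "from h import *;st()"
python3 -m creep '[{"claw":0,"tx":0.002,"ty":0.0005,"tz":0,"roll":0},{"claw":0,"tx":0,"ty":0,"tz":0,"roll":0}]' |head -1
python3 -c "from h import *;st()"
```

```text
clock: 5.9
t 5.9 tcp [498.  118.9 111.3] box [-131.    80.1] 111.3 F box [-8.9 -0.1] 6.1 yaw 13.9 grip -0.0
clock: 6.15
t 6.15 tcp [498.2 119.  111.3] box [-130.7   80.1] 111.3 F box [-13.8   1.2] 8.0 yaw 13.9 grip -0.0
clock: 6.4
t 6.4 tcp [498.5 119.  111.3] box [-130.5   80. ] 111.3 F box [-17.7   1.9] 11.0 yaw 13.9 grip -0.0
```

```bash
python3 -m creep '[{"claw":0,"tx":-0.015,"ty":-0.0035,"tz":0,"roll":0},{"claw":0,"tx":-0.015,"ty":-0.0035,"tz":0,"roll":0},{"claw":0,"tx":0,"ty":0,"tz":0.095,"roll":0},{"claw":0,"tx":0,"ty":0,"tz":0.095,"roll":0},{"claw":0,"tx":0,"ty":0,"tz":0.095,"roll":0},{"claw":0,"tx":0,"ty":0,"tz":0.095,"roll":0},{"claw":0,"tx":0,"ty":0,"tz":0,"roll":0}]' |head -1
python3 - <<'E'
from h import *
st()
for n in ('top','side'):
    im=grab(n,'d_%s.png'%n);C=cloud(im);ok=im['depth']>0;Q=C[ok];B=np.c_[(Q[:,:2]-B0)@Rb,Q[:,2]]
    g=(abs(B[:,1])<28)&(B[:,2]>185)&(B[:,2]<260)&(B[:,0]>-160)&(B[:,0]<-60);b=B[g];b=b[np.argsort(b[:,0])]
    print(n,b[:12].round().tolist(),b[12::10].round().tolist())
    g=(abs(abs(B[:,1])-60)<40)&(B[:,2]>60)&(B[:,2]<142)&(B[:,0]>-140)&(B[:,0]<-108);b=B[g];print([np.median(b[abs(b[:,2]-z)<6],0).round(1).tolist() for z in (70,90,110,138)])
    g=(abs(B[:,1])<14)&(B[:,2]>142)&(B[:,2]<165)&(B[:,0]>-160)&(B[:,0]<-100);print('keeper',B[g][::4].round().tolist())
E
```

```text
clock: 7.28
t 7.275 tcp [487.1 116.4 305.7] box [-142.2   80.2] 305.7 F box [ 0.5 -0.1] -0.4 yaw 13.8 grip 0.0
top [[-134.0, -2.0, 245.0], [-134.0, 13.0, 242.0], [-134.0, 3.0, 245.0], [-133.0, 0.0, 242.0], [-133.0, -13.0, 243.0], [-133.0, 5.0, 243.0], [-133.0, -10.0, 243.0], [-133.0, 7.0, 244.0], [-132.0, 10.0, 244.0], [-132.0, -8.0, 242.0], [-132.0, 12.0, 246.0], [-132.0, -5.0, 243.0]] [[-132.0, -3.0, 243.0], [-128.0, -6.0, 237.0], [-124.0, -4.0, 232.0], [-120.0, -7.0, 226.0], [-118.0, -12.0, 227.0], [-117.0, -20.0, 217.0], [-116.0, 2.0, 227.0], [-114.0, -21.0, 217.0], [-113.0, 10.0, 231.0], [-111.0, 7.0, 232.0], [-109.0, -9.0, 233.0], [-108.0, -12.0, 236.0], [-105.0, 22.0, 210.0], [-93.0, -22.0, 199.0], [-64.0, 3.0, 190.0], [-61.0, 5.0, 193.0]]
[[-119.2, -25.5, 70.6], [-120.0, -35.4, 90.2], [-120.4, -25.2, 112.5], [-116.5, 22.3, 139.1]]
keeper [[-111.0, -2.0, 145.0], [-112.0, -12.0, 143.0], [-113.0, 4.0, 146.0], [-115.0, -9.0, 146.0], [-115.0, 7.0, 144.0], [-120.0, -3.0, 155.0], [-117.0, 13.0, 147.0], [-122.0, 3.0, 156.0], [-124.0, -8.0, 157.0], [-122.0, 11.0, 154.0], [-124.0, 0.0,
[... 562 characters left out ...]
 [-132.0, -13.0, 242.0], [-129.0, -14.0, 235.0], [-128.0, -11.0, 237.0], [-125.0, -14.0, 228.0]] [[-125.0, -13.0, 231.0], [-120.0, 6.0, 217.0], [-118.0, -12.0, 221.0], [-114.0, 4.0, 231.0], [-111.0, -25.0, 209.0], [-102.0, -21.0, 205.0], [-94.0, 19.0, 194.0], [-84.0, 17.0, 190.0], [-63.0, -6.0, 185.0], [-61.0, -0.0, 218.0]]
[[-120.6, -26.3, 69.8], [-121.6, 0.1, 89.3], [-122.0, -39.8, 111.6], [-120.2, -35.3, 138.5]]
keeper [[-128.0, 6.0, 158.0], [-116.0, 8.0, 150.0], [-124.0, -10.0, 158.0], [-130.0, 9.0, 146.0], [-112.0, 3.0, 145.0], [-133.0, 3.0, 146.0], [-118.0, -10.0, 149.0], [-137.0, 1.0, 145.0], [-126.0, -6.0, 146.0], [-137.0, -8.0, 146.0], [-122.0, -12.0, 144.0], [-126.0, -13.0, 142.0]]
```

```bash
python3 -m creep '[{"claw":0,"tx":0.027,"ty":-0.076,"tz":0,"roll":0},{"claw":0,"tx":0.027,"ty":-0.076,"tz":0,"roll":0},{"claw":0,"tx":0,"ty":0,"tz":-0.05,"roll":0},{"claw":0,"tx":0,"ty":0,"tz":-0.05,"roll":0},{"claw":0,"tx":0,"ty":0,"tz":0,"roll":0},{"claw":0,"tx":0,"ty":0,"tz":0,"roll":0}]' |head -1
python3 -c "from h import *;st()"
```

```text
clock: 8.12
t 8.125 tcp [513.   40.1 251.7] box [-1.353e+02 -1.000e-01] 251.7 F box [-0.2 -0. ] 0.0 yaw 13.9 grip 0.0
```

```bash
python3 -m creep '[{"claw":0,"tx":-0.0107,"ty":-0.0026,"tz":-0.025,"roll":0},{"claw":0,"tx":-0.0107,"ty":-0.0026,"tz":-0.025,"roll":0},{"claw":0,"tx":-0.0068,"ty":-0.0017,"tz":-0.018,"roll":0},{"claw":0,"tx":-0.0068,"ty":-0.0017,"tz":-0.018,"roll":0},{"claw":0,"tx":0,"ty":0,"tz":0,"roll":0}]' |head -1
python3 -c "from h import *;st()"
python3 -m creep '[{"claw":0,"tx":-0.0049,"ty":-0.0012,"tz":-0.019,"roll":0},{"claw":0,"tx":-0.0049,"ty":-0.0012,"tz":-0.019,"roll":0},{"claw":0,"tx":-0.0019,"ty":-0.0005,"tz":-0.015,"roll":0},{"claw":0,"tx":-0.0019,"ty":-0.0005,"tz":-0.015,"roll":0},{"claw":0,"tx":0,"ty":0,"tz":0,"roll":0}]' |head -1
python3 - <<'E'
from h import *
st()
im=grab('side','s2.png');cv2.imwrite('pics/s2c.png',cv2.resize(cv2.imread('pics/s2.png')[130:240,270:390],None,fx=5,fy=5,interpolation=cv2.INTER_CUBIC))
E
```

```text
clock: 8.75
t 8.75 tcp [495.   35.8 207.6] box [-153.7    0. ] 207.6 F box [ 0.  -0.3] 0.4 yaw 13.9 grip 0.0
clock: 9.38
t 9.375 tcp [488.3  34.  173.5] box [-1.607e+02 -1.000e-01] 173.5 F box [-0.1 -0.5] 0.2 yaw 13.9 grip 0.0
```

View pics/s2c.png

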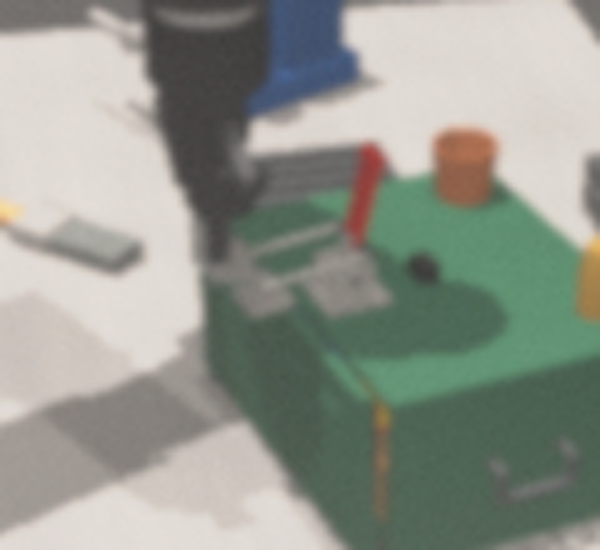

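```bash
python3 -m creep '[{"claw":0,"tx":0,"ty":0,"tz":-0.01,"roll":0},{"claw":0,"tx":0,"ty":0,"tz":-0.01,"roll":0},{"claw":0,"tx":0,"ty":0,"tz":-0.01,"roll":0},{"claw":0,"tx":0,"ty":0,"tz":0,"roll":0}]' |head -1
python3 -c "from h import *;st()"
python3 -m creep '[{"claw":0,"tx":0.001,"ty":0,"tz":-0.004,"roll":0},{"claw":0,"tx":0.001,"ty":0,"tz":-0.004,"roll":0},{"claw":0,"tx":0,"ty":0,"tz":0,"roll":0}]' |head -1
python3 -c "from h import *;st()"
python3 -m creep '[{"claw":0,"tx":0,"ty":0,"tz":-0.004,"roll":0},{"claw":0,"tx":0,"ty":0,"tz":0,"roll":0}]' |head -1
python3 -c "from h import *;st()"
```

```text
clock: 9.93
t 9.925 tcp [488.4  34.1 158.7] box [-160.6   -0. ] 158.7 F box [-0.6  0.6] 0.1 yaw 13.9 grip -0.0
clock: 10.3
t 10.3 tcp [489.6  34.1 155.1] box [-159.4   -0.3] 155.1 F box [-0.3  0.3] 0.2 yaw 13.9 grip -0.0
clock: 10.55
t 10.55 tcp [489.5  34.1 153.1] box [-159.5   -0.3] 153.1 F box [-0.   0.2] 0.0 yaw 13.9 grip 0.0
```

```bash
python3 -m creep '[{"claw":0,"tx":0,"ty":0,"tz":-0.003,"roll":0},{"claw":0,"tx":0,"ty":0,"tz":0,"roll":0}]' |head -1
python3 -c "from h import *;st()"
python3 -m creep '[{"claw":0,"tx":0,"ty":0,"tz":-0.003,"roll":0},{"claw":0,"tx":0,"ty":0,"tz":0,"roll":0}]' |head -1
python3 -c "from h import *;st()"
python3 -m creep '[{"claw":0,"tx":0,"ty":0,"tz":-0.002,"roll":0},{"claw":0,"tx":0,"ty":0,"tz":0,"roll":0}]' |head -1
python3 -c "from h import *;st()"
```

```text
clock: 10.8
t 10.8 tcp [489.5  34.1 151.6] box [-159.4   -0.3] 151.6 F box [0.1 0.3] 0.8 yaw 13.9 grip 0.0
clock: 11.05
t 11.05 tcp [489.5  34.1 150.1] box [-159.4   -0.3] 150.1 F box [1.7 0.1] 0.5 yaw 13.9 grip -0.0
clock: 11.3
t 11.3 tcp [489.7  34.1 149.7] box [-159.3   -0.3] 149.7 F box [-1.5  0.4] 3.0 yaw 13.9 grip -0.0
```

```bash
python3 -m creep '[{"claw":0,"tx":0,"ty":0,"tz":0.005,"roll":0},{"claw":0,"tx":0.006,"ty":0.0015,"tz":0,"roll":0},{"claw":0,"tx":0.004,"ty":0.001,"tz":0,"roll":0},{"claw":0,"tx":0,"ty":0,"tz":0,"roll":0}]' |head -1
python3 - <<'E'
from h import *
st()
im=grab('side','s3.png');cv2.imwrite('pics/s3c.png',cv2.resize(cv2.imread('pics/s3.png')[140:220,280:370],None,fx=8,fy=7,interpolation=cv2.INTER_CUBIC))
C=cloud(im);Q=C[im['depth']>0];B=np.c_[(Q[:,:2]-B0)@Rb,Q[:,2]]
g=(B[:,1]<-13)&(B[:,1]>-28)&(B[:,2]>140)&(B[:,2]<180)&(B[:,0]>-150)&(B[:,0]<-70);b=B[g];print(b[np.argsort(b[:,0])].round().tolist())
col=im['color'][im['depth']>0].astype(int);r=(col[:,0]>120)&(col[:,1]<70)&(abs(B[:,0])<100)&(abs(B[:,1])<30)&(B[:,2]>135)
p=B[r];print('lever',np.arctan2(p[:,2]-148,p[:,0]+70)[p[:,2]>190].mean(),len(p))
E
```

```text
clock: 11.8
t 11.8 tcp [494.7  35.4 151.5] box [-154.1   -0.3] 151.5 F box [ 0.3 -0.1] -0.2 yaw 13.9 grip -0.0
[[-150.0, -15.0, 178.0], [-150.0, -13.0, 166.0], [-150.0, -13.0, 162.0], [-147.0, -15.0, 152.0], [-144.0, -16.0, 152.0], [-144.0, -15.0, 158.0], [-143.0, -15.0, 169.0], [-143.0, -14.0, 161.0], [-143.0, -14.0, 147.0], [-143.0, -13.0, 165.0], [-142.0, -19.0, 153.0], [-141.0, -17.0, 141.0], [-140.0, -13.0, 145.0], [-137.0, -15.0, 146.0], [-136.0, -21.0, 149.0], [-136.0, -13.0, 152.0], [-135.0, -26.0, 151.0], [-134.0, -16.0, 153.0], [-133.0, -15.0, 141.0], [-133.0, -14.0, 148.0], [-132.0, -27.0, 151.0], [-132.0, -19.0, 150.0], [-131.0, -25.0, 153.0], [-131.0, -16.0, 141.0], [-128.0, -25.0, 153.0], [-124.0, -23.0, 151.0], [-123.0, -16.0, 154.0], [-123.0, -15.0, 150.0], [-123.0, -14.0, 156.0], [-120.0, -24.0, 154.0], [-120.0, -16.0, 142.0], [-119.0, -21.0, 155.0], [-118.0, -27.0, 141.0], [-118.0, -18.0, 146.0], [-117.0, -17.0, 142.0], [-117.0, -25.0, 143.0], [-116.0, -23.0, 152.0], [-115.0, -19.0, 154.0], [-113.0, -16.0, 144.0], [-113.0, -23.0, 155.0], [-111.0, -27.0, 157.0], [-11
[... 158 characters left out ...]
2.0], [-98.0, -20.0, 161.0], [-97.0, -25.0, 163.0], [-97.0, -25.0, 159.0], [-93.0, -25.0, 162.0], [-92.0, -22.0, 164.0], [-88.0, -21.0, 159.0], [-88.0, -27.0, 166.0], [-87.0, -19.0, 154.0], [-86.0, -24.0, 167.0], [-85.0, -16.0, 145.0], [-85.0, -16.0, 148.0], [-84.0, -20.0, 154.0], [-83.0, -18.0, 156.0], [-83.0, -18.0, 141.0], [-83.0, -18.0, 145.0], [-81.0, -22.0, 165.0], [-81.0, -13.0, 146.0], [-80.0, -26.0, 167.0], [-80.0, -18.0, 152.0], [-78.0, -23.0, 168.0], [-78.0, -16.0, 157.0], [-75.0, -16.0, 146.0], [-75.0, -15.0, 156.0], [-74.0, -20.0, 166.0], [-73.0, -13.0, 148.0], [-72.0, -25.0, 168.0], [-71.0, -16.0, 156.0], [-70.0, -14.0, 147.0], [-70.0, -14.0, 143.0]]
lever 1.3964233349171105 26
```

View pics/s3c.png

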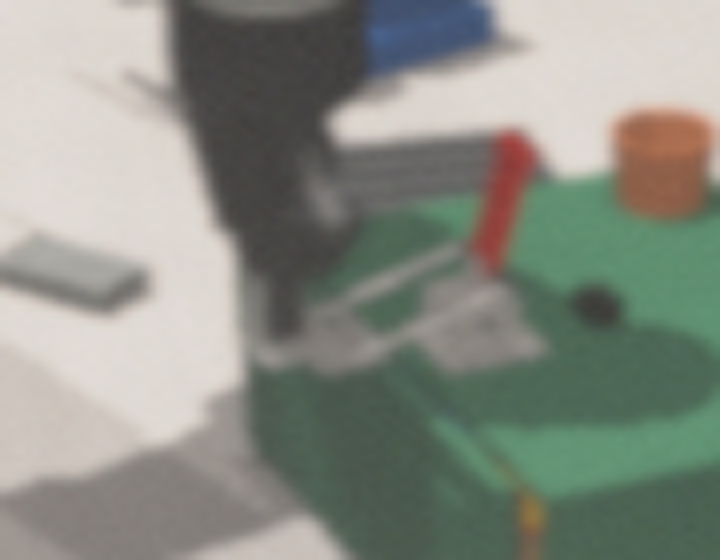

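```bash
python3 -m creep '[{"claw":0,"tx":0.004,"ty":0.001,"tz":0,"roll":0},{"claw":0,"tx":0.003,"ty":0.0007,"tz":0,"roll":0},{"claw":0,"tx":0,"ty":0,"tz":0,"roll":0}]' |head -1
python3 -c "from h import *;st()"
python3 -m creep '[{"claw":0,"tx":0.004,"ty":0.001,"tz":0,"roll":0},{"claw":0,"tx":0,"ty":0,"tz":0,"roll":0}]' |head -1
python3 -c "from h import *;st()"
python3 -m creep '[{"claw":0,"tx":0.003,"ty":0.0007,"tz":0,"roll":0},{"claw":0,"tx":0,"ty":0,"tz":0,"roll":0}]' |head -1
python3 -c "from h import *;st()"
```

```text
clock: 12.22
t 12.225 tcp [496.6  35.7 151.7] box [-152.2   -0.4] 151.7 F box [-9.2  2.3] 3.4 yaw 13.9 grip -0.0
clock: 12.48
t 12.475 tcp [498.4  36.2 151.8] box [-150.4   -0.4] 151.8 F box [-10.7   2.9] 5.3 yaw 13.9 grip 0.01
clock: 12.72
t 12.725 tcp [499.7  36.4 152. ] box [-149.    -0.4] 152.0 F box [-11.4   2.5] 5.9 yaw 13.9 grip 0.0
```

```bash
python3 -m creep '[{"claw":0,"tx":0.003,"ty":0.0007,"tz":0,"roll":0},{"claw":0,"tx":0,"ty":0,"tz":0,"roll":0}]' |head -1
python3 -c "from h import *;st()"
python3 -m creep '[{"claw":0,"tx":0.003,"ty":0.0007,"tz":0,"roll":0},{"claw":0,"tx":0,"ty":0,"tz":0,"roll":0}]' |head -1
python3 -c "from h import *;st()"
python3 -m creep '[{"claw":0,"tx":0.003,"ty":0.0007,"tz":0,"roll":0},{"claw":0,"tx":0,"ty":0,"tz":0,"roll":0}]' |head -1
python3 -c "from h import *;st()"
```

```text
clock: 12.98
t 12.975 tcp [501.   36.7 152.1] box [-147.7   -0.5] 152.1 F box [-12.   2.] 7.5 yaw 13.9 grip 0.0
clock: 13.22
t 13.225 tcp [502.4  37.  152.2] box [-146.3   -0.5] 152.2 F box [-14.3   3.2] 8.0 yaw 13.9 grip -0.0
clock: 13.48
t 13.475 tcp [503.7  37.3 152.4] box [-144.9   -0.5] 152.4 F box [-15.    3.8] 9.8 yaw 13.9 grip 0.01
```

```bash
python3 -m creep '[{"claw":0,"tx":0.002,"ty":0.0005,"tz":0,"roll":0},{"claw":0,"tx":0,"ty":0,"tz":0,"roll":0}]' |head -1
python3 -c "from h import *;st()"
python3 -m creep '[{"claw":0,"tx":0.002,"ty":0.0005,"tz":0,"roll":0},{"claw":0,"tx":0,"ty":0,"tz":0,"roll":0}]' |head -1
python3 -c "from h import *;st()"
python3 -m creep '[{"claw":0,"tx":0.002,"ty":0.0005,"tz":0,"roll":0},{"claw":0,"tx":0,"ty":0,"tz":0,"roll":0}]' |head -1
python3 -c "from h import *;st()"
```

```text
clock: 13.72
t 13.725 tcp [504.1  37.4 152.5] box [-144.5   -0.5] 152.5 F box [-17.8   4.6] 11.7 yaw 13.9 grip 0.0
clock: 13.98
t 13.975 tcp [504.4  37.5 152.6] box [-144.2   -0.6] 152.6 F box [-21.5   5.3] 13.0 yaw 13.9 grip -0.0
clock: 14.22
t 14.225 tcp [504.8  37.5 152.6] box [-143.8   -0.6] 152.6 F box [-26.2   6.5] 14.6 yaw 13.9 grip 0.0
```

```bash
python3 -m creep '[{"claw":0,"tx":-0.012,"ty":-0.003,"tz":0,"roll":0},{"claw":0,"tx":-0.03,"ty":-0.0075,"tz":0.01,"roll":0},{"claw":0,"tx":0,"ty":0,"tz":0.1,"roll":0},{"claw":0,"tx":0,"ty":0,"tz":0.1,"roll":0},{"claw":0,"tx":0,"ty":0,"tz":0.1,"roll":0},{"claw":0,"tx":0,"ty":0,"tz":0,"roll":0}]' |head -1
cat > look.py <<'E'
import sys
from h import *
st();out=[]
for n in ('top','side'):
    im=grab(n);o=cv2.cvtColor(im['color'],cv2.COLOR_RGB2BGR);out.append(cv2.resize(o[145:215,265:345] if n=='top' else o[140:220,285:375],(390,350),interpolation=cv2.INTER_CUBIC))
    C=cloud(im);ok=im['depth']>0;Q=C[ok];B=np.c_[(Q[:,:2]-B0)@Rb,Q[:,2]];col=im['color'][ok].astype(int)
    r=(col[:,0]>110)&(col[:,1]<75)&(col[:,2]<75)&(abs(B[:,0])<100)&(abs(B[:,1])<20)&(B[:,2]>135);p=B[r]
    print(n,'lever',np.median(np.arctan2(p[:,2]-148,p[:,0]+70)[np.hypot(p[:,2]-148,p[:,0]+70)>40]),len(p),p[np.argsort(p[:,0])][::5].round().tolist())
    g=(abs(B[:,1])<26)&(B[:,2]>140)&(B[:,2]<175)&(B[:,0]>-175)&(B[:,0]<-105);b=B[g];print(b[np.argsort(b[:,0])][::4].round().tolist())
cv2.imwrite('pics/'+sys.argv[1],np.hstack(out))
E
python3 look.py l1.png
```

```text
clock: 14.98
t 14.975 tcp [489.4  33.6 311.4] box [-159.7   -0.7] 311.4 F box [ 0.5 -0.2] -0.0 yaw 13.8 grip -0.0
top lever nan 0 []
[[-156.0, -5.0, 151.0], [-154.0, 3.0, 152.0], [-153.0, 8.0, 151.0], [-152.0, -0.0, 152.0], [-151.0, -9.0, 152.0], [-150.0, -1.0, 154.0], [-148.0, 5.0, 151.0], [-148.0, -6.0, 153.0], [-146.0, 1.0, 153.0], [-145.0, -7.0, 153.0], [-144.0, 12.0, 151.0], [-143.0, 4.0, 151.0], [-142.0, -10.0, 149.0], [-140.0, 14.0, 148.0], [-140.0, -8.0, 153.0], [-139.0, -13.0, 146.0], [-137.0, 3.0, 150.0], [-136.0, 8.0, 150.0], [-136.0, -14.0, 144.0], [-134.0, 13.0, 146.0], [-134.0, -9.0, 151.0], [-133.0, -14.0, 144.0], [-133.0, -4.0, 150.0], [-132.0, 10.0, 157.0], [-131.0, 12.0, 168.0], [-126.0, 15.0, 148.0], [-123.0, 14.0, 148.0]]
side lever 0.8586040446599075 55 [[-52.0, -12.0, 175.0], [-49.0, -12.0, 174.0], [-46.0, 0.0, 178.0], [-43.0, -7.0, 177.0], [-40.0, -8.0, 181.0], [-38.0, -4.0, 186.0], [-33.0, -8.0, 194.0], [-30.0, -9.0, 194.0], [-25.0, 0.0, 199.0], [-22.0, -6.0, 205.0], [-17.0, -4.0, 210.0]]
  return _methods._mean(a, axis=axis, dtype=dtype,
  ret = ret.dtype.type(ret / rcount)
```

View pics/l1.png

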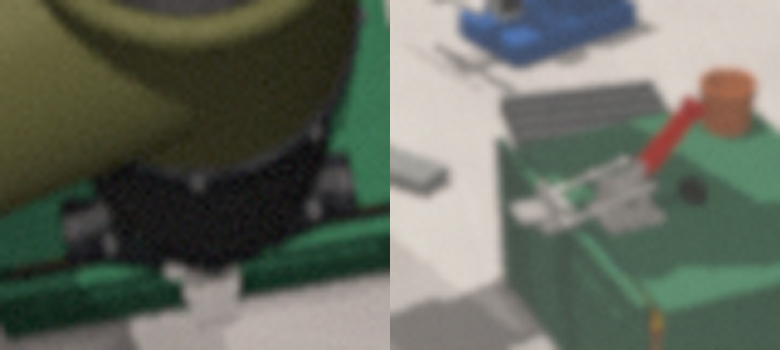

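```bash
python3 -m creep '[{"claw":0,"tx":0.0814,"ty":0.0205,"tz":0,"roll":0},{"claw":0,"tx":0.0814,"ty":0.0205,"tz":0,"roll":0},{"claw":0,"tx":0.0814,"ty":0.0205,"tz":0,"roll":0},{"claw":0,"tx":0,"ty":0,"tz":-0.065,"roll":0},{"claw":0,"tx":0,"ty":0,"tz":-0.065,"roll":0},{"claw":0,"tx":0,"ty":0,"tz":-0.065,"roll":0},{"claw":0,"tx":0,"ty":0,"tz":0,"roll":0},{"claw":0,"tx":0,"ty":0,"tz":0,"roll":0}]' |head -1
python3 -c "from h import *;st()"
```

```text
clock: 16.08
t 16.075 tcp [610.4  64.2 210.2] box [-34.9   0.1] 210.2 F box [ 0.9 -0.3] 1.2 yaw 13.9 grip -0.0
```

```bash
python3 -m creep '[{"claw":0,"tx":0.0049,"ty":0.0012,"tz":-0.006,"roll":0},{"claw":0,"tx":0.0049,"ty":0.0012,"tz":-0.006,"roll":0},{"claw":0,"tx":0.0049,"ty":0.0012,"tz":-0.006,"roll":0},{"claw":0,"tx":0.0049,"ty":0.0012,"tz":-0.006,"roll":0},{"claw":0,"tx":0,"ty":0,"tz":0,"roll":0}]' |head -1
python3 -c "from h import *;st()"
python3 -m creep '[{"claw":0,"tx":0.0044,"ty":0.0011,"tz":-0.006,"roll":0},{"claw":0,"tx":0.0044,"ty":0.0011,"tz":-0.006,"roll":0},{"claw":0,"tx":0,"ty":0,"tz":0,"roll":0}]' |head -1
python3 -c "from h import *;st()"
python3 -m creep '[{"claw":0,"tx":0.0044,"ty":0.0011,"tz":-0.006,"roll":0},{"claw":0,"tx":0.0044,"ty":0.0011,"tz":-0.006,"roll":0},{"claw":0,"tx":0,"ty":0,"tz":0,"roll":0}]' |head -1
python3 -c "from h import *;st()"
```

```text
clock: 16.7
t 16.7 tcp [620.1  66.7 196.9] box [-24.9   0.2] 196.9 F box [-1.6 -1. ] 0.7 yaw 13.9 grip 0.0
clock: 17.08
t 17.075 tcp [624.7  67.9 191.1] box [-20.1   0.3] 191.1 F box [-1.3 -0.6] 2.7 yaw 13.9 grip -0.0
clock: 17.45
t 17.45 tcp [628.9  69.  184.7] box [-15.7   0.3] 184.7 F box [-1.7 -1.8] 1.2 yaw 13.9 grip -0.0
```

```bash
python3 look.py l2.png 2>/dev/null
```

```text
t 17.45 tcp [628.9  69.  184.7] box [-15.7   0.3] 184.7 F box [-1.7 -1.8] 1.2 yaw 13.9 grip -0.0
top lever 0.5397600354729641 72 [[-46.0, -10.0, 156.0], [-43.0, 6.0, 162.0], [-41.0, 3.0, 166.0], [-40.0, -0.0, 167.0], [-38.0, -1.0, 170.0], [-36.0, -7.0, 171.0], [-34.0, 1.0, 168.0], [-32.0, -4.0, 169.0], [-30.0, 0.0, 173.0], [-29.0, 6.0, 173.0], [-27.0, 5.0, 175.0], [-26.0, 4.0, 197.0], [-25.0, -9.0, 172.0], [-24.0, 8.0, 176.0], [-22.0, -4.0, 175.0]]
[[-153.0, -0.0, 157.0], [-152.0, -9.0, 157.0], [-150.0, -3.0, 155.0], [-149.0, -12.0, 155.0], [-148.0, -6.0, 154.0], [-147.0, 2.0, 154.0], [-146.0, -12.0, 153.0], [-145.0, -2.0, 155.0], [-144.0, -10.0, 157.0], [-143.0, -5.0, 156.0], [-142.0, -2.0, 155.0], [-140.0, -8.0, 154.0], [-138.0, 0.0, 153.0], [-138.0, 3.0, 152.0], [-137.0, 8.0, 153.0], [-136.0, -3.0, 152.0], [-134.0, 13.0, 146.0], [-134.0, 10.0, 152.0], [-133.0, -1.0, 154.0], [-131.0, 13.0, 145.0], [-130.0, -4.0, 152.0], [-130.0, -10.0, 158.0], [-129.0, 4.0, 154.0], [-129.0, 7.0, 155.0], [-129.0, -7.0, 155.0], [-128.0, 9.0, 165.0], [-128.0, -5.0, 164.0], [-127.0, 6.0, 168.0], [-126.
[... 615 characters left out ...]
 182.0], [1.0, -11.0, 188.0]]
[[-154.0, 9.0, 156.0], [-153.0, -5.0, 155.0], [-150.0, -13.0, 155.0], [-146.0, 11.0, 156.0], [-145.0, 7.0, 154.0], [-141.0, 6.0, 154.0], [-141.0, 1.0, 142.0], [-139.0, 4.0, 154.0], [-137.0, -0.0, 152.0], [-135.0, -12.0, 154.0], [-134.0, -1.0, 152.0], [-132.0, -12.0, 157.0], [-131.0, -2.0, 155.0], [-130.0, -7.0, 158.0], [-130.0, 9.0, 153.0], [-129.0, 10.0, 160.0], [-129.0, -12.0, 150.0], [-128.0, 12.0, 162.0], [-128.0, 5.0, 169.0], [-127.0, -16.0, 148.0], [-125.0, -11.0, 159.0], [-122.0, -5.0, 152.0], [-122.0, -12.0, 151.0], [-120.0, -23.0, 153.0], [-118.0, -26.0, 150.0], [-113.0, -16.0, 141.0], [-112.0, 19.0, 151.0], [-109.0, 1.0, 145.0], [-107.0, -25.0, 151.0]]
```

View pics/l2.png

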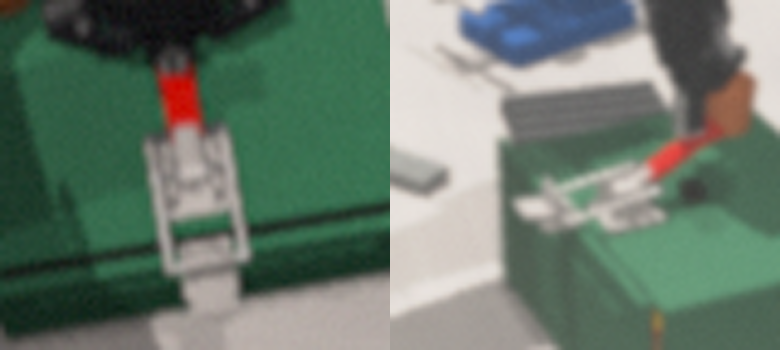

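```bash
python3 -m creep '[{"claw":0,"tx":0.0031,"ty":0.0008,"tz":-0.0066,"roll":0},{"claw":0,"tx":0.0031,"ty":0.0008,"tz":-0.0066,"roll":0},{"claw":0,"tx":0,"ty":0,"tz":0,"roll":0}]' |head -1
python3 -c "from h import *;st()"
python3 -m creep '[{"claw":0,"tx":0.0031,"ty":0.0008,"tz":-0.0066,"roll":0},{"claw":0,"tx":0.0031,"ty":0.0008,"tz":-0.0066,"roll":0},{"claw":0,"tx":0,"ty":0,"tz":0,"roll":0}]' |head -1
python3 -c "from h import *;st()"
python3 -m creep '[{"claw":0,"tx":0.0017,"ty":0.0004,"tz":-0.0072,"roll":0},{"claw":0,"tx":0.0017,"ty":0.0004,"tz":-0.0072,"roll":0},{"claw":0,"tx":0,"ty":0,"tz":0,"roll":0}]' |head -1
python3 -c "from h import *;st()"
```

```text
clock: 17.92
t 17.925 tcp [632.2  69.8 178.3] box [-12.4   0.4] 178.3 F box [-1.3 -1.9] 2.3 yaw 13.9 grip -0.0
clock: 18.3
t 18.3 tcp [635.1  70.8 171.3] box [-9.3  0.6] 171.3 F box [-0.5 -1.3] 1.0 yaw 13.9 grip -0.0
clock: 18.68
t 18.675 tcp [637.   71.3 164.4] box [-7.3  0.7] 164.4 F box [-0.3  0. ] 0.8 yaw 13.9 grip 0.0
```

```bash
python3 look.py l3.png 2>/dev/null
```

```text
t 18.675 tcp [637.   71.3 164.4] box [-7.3  0.7] 164.4 F box [-0.3  0. ] 0.8 yaw 13.9 grip 0.0
top lever 0.24220979738951054 71 [[-41.0, -6.0, 159.0], [-39.0, 3.0, 159.0], [-37.0, 2.0, 160.0], [-34.0, 5.0, 154.0], [-31.0, 7.0, 155.0], [-30.0, 4.0, 159.0], [-27.0, 3.0, 159.0], [-26.0, -2.0, 161.0], [-24.0, 6.0, 158.0], [-22.0, 2.0, 160.0], [-20.0, -6.0, 159.0], [-19.0, 7.0, 161.0], [-17.0, -1.0, 170.0], [-15.0, -7.0, 161.0], [-8.0, -10.0, 141.0]]
[[-151.0, -1.0, 160.0], [-150.0, 5.0, 159.0], [-149.0, 13.0, 158.0], [-147.0, -12.0, 158.0], [-147.0, -4.0, 161.0], [-146.0, -2.0, 159.0], [-144.0, 9.0, 161.0], [-143.0, -5.0, 159.0], [-141.0, 1.0, 155.0], [-140.0, 9.0, 156.0], [-140.0, 11.0, 156.0], [-138.0, -11.0, 154.0], [-137.0, 14.0, 144.0], [-135.0, 2.0, 155.0], [-135.0, 8.0, 156.0], [-134.0, -3.0, 155.0], [-132.0, 2.0, 153.0], [-132.0, 7.0, 155.0], [-131.0, -15.0, 147.0], [-130.0, -1.0, 152.0], [-128.0, -2.0, 157.0], [-128.0, 9.0, 152.0], [-127.0, 1.0, 155.0], [-127.0, 12.0, 161.0], [-126.0, 1.0, 161.0], [-126.0, -8.0, 165.0], [-125.0, -13.0, 160.0], [-125.0, -5.0, 163.0], [-124.0, 8.0
[... 564 characters left out ...]
 159.0], [-11.0, 4.0, 146.0], [4.0, -8.0, 167.0], [9.0, -6.0, 158.0]]
[[-153.0, 3.0, 158.0], [-151.0, -8.0, 156.0], [-148.0, 8.0, 158.0], [-145.0, -2.0, 159.0], [-142.0, 6.0, 158.0], [-139.0, -12.0, 145.0], [-138.0, -9.0, 157.0], [-137.0, -14.0, 145.0], [-135.0, -10.0, 146.0], [-134.0, -15.0, 142.0], [-132.0, -4.0, 157.0], [-131.0, -17.0, 145.0], [-130.0, -7.0, 161.0], [-129.0, -13.0, 157.0], [-129.0, -12.0, 153.0], [-128.0, 5.0, 155.0], [-127.0, 0.0, 164.0], [-127.0, -7.0, 165.0], [-126.0, -13.0, 168.0], [-124.0, -17.0, 147.0], [-123.0, -15.0, 149.0], [-123.0, -6.0, 145.0], [-121.0, -17.0, 143.0], [-118.0, -11.0, 150.0], [-116.0, -15.0, 148.0], [-111.0, -19.0, 149.0], [-109.0, -7.0, 146.0]]
```

View pics/l3.png

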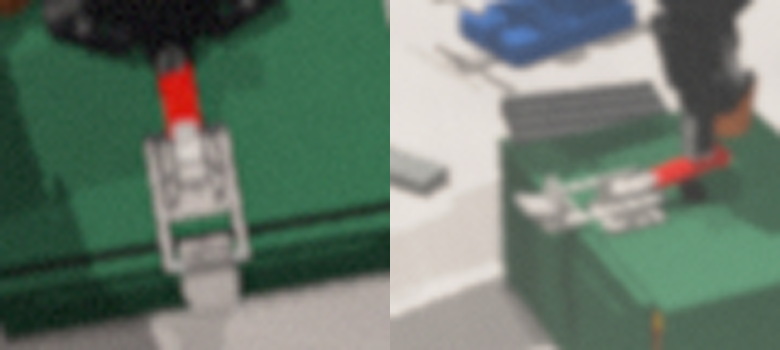

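```bash
python3 -m creep '[{"claw":0,"tx":0.0015,"ty":0.0002,"tz":-0.0072,"roll":0},{"claw":0,"tx":0.0007,"ty":0,"tz":-0.0072,"roll":0},{"claw":0,"tx":0,"ty":0,"tz":0,"roll":0}]' |head -1
python3 -c "from h import *;st()"
python3 -m creep '[{"claw":0,"tx":0,"ty":0,"tz":-0.006,"roll":0},{"claw":0,"tx":0,"ty":0,"tz":0,"roll":0}]' |head -1
python3 -c "from h import *;st()"
python3 -m creep '[{"claw":0,"tx":0,"ty":0,"tz":-0.004,"roll":0},{"claw":0,"tx":0,"ty":0,"tz":0,"roll":0}]' |head -1
python3 -c "from h import *;st()"
```

```text
clock: 19.15
t 19.15 tcp [637.7  71.1 157. ] box [-6.7  0.3] 157.0 F box [-0.3 -0.2] -0.4 yaw 13.9 grip -0.0
clock: 19.4
t 19.4 tcp [637.7  71.  154.2] box [-6.8  0.2] 154.2 F box [-0.2  0.4] 0.2 yaw 13.9 grip -0.0
clock: 19.65
t 19.65 tcp [637.7  71.  152.4] box [-6.8  0.2] 152.4 F box [-0.1  0.2] 0.5 yaw 13.9 grip 0.0
```

```bash
python3 -m creep '[{"claw":0,"tx":0,"ty":0,"tz":-0.004,"roll":0},{"claw":0,"tx":0,"ty":0,"tz":0,"roll":0}]' |head -1
python3 -c "from h import *;st()"
python3 -m creep '[{"claw":0,"tx":0,"ty":0,"tz":-0.004,"roll":0},{"claw":0,"tx":0,"ty":0,"tz":0,"roll":0}]' |head -1
python3 -c "from h import *;st()"
python3 -m creep '[{"claw":0,"tx":0,"ty":0,"tz":-0.003,"roll":0},{"claw":0,"tx":0,"ty":0,"tz":0,"roll":0}]' |head -1
python3 -c "from h import *;st()"
```

```text
clock: 19.9
t 19.9 tcp [637.8  71.  151.1] box [-6.7  0.2] 151.1 F box [-1.8  0.3] 3.7 yaw 13.9 grip 0.0
clock: 20.15
t 20.15 tcp [637.9  71.  151. ] box [-6.6  0.1] 151.0 F box [-5.1  2.6] 9.3 yaw 13.9 grip -0.0
clock: 20.4
t 20.4 tcp [637.9  70.9 150.9] box [-6.6  0.1] 150.9 F box [-7.2  2.7] 15.0 yaw 13.9 grip -0.0
```

Lever is on its stop (z 151 as predicted). Retreat upward and inspect.

```bash
python3 -m creep '[{"claw":0,"tx":0,"ty":0,"tz":0.1,"roll":0},{"claw":0,"tx":0,"ty":0,"tz":0.1,"roll":0},{"claw":0,"tx":0,"ty":0,"tz":0.1,"roll":0},{"claw":0,"tx":-0.05,"ty":0.12,"tz":0.05,"roll":0},{"claw":0,"tx":-0.05,"ty":0.12,"tz":0,"roll":0},{"claw":0,"tx":-0.05,"ty":0.12,"tz":0,"roll":0},{"claw":0,"tx":-0.05,"ty":0.12,"tz":0,"roll":0},{"claw":0,"tx":-0.05,"ty":0.12,"tz":0,"roll":0},{"claw":0,"tx":0,"ty":0,"tz":0,"roll":0}]' |head -1
python3 look.py l4.png 2>/dev/null
python3 - <<'E'
from h import *
for n in ('top','side'):
    im=grab(n);C=cloud(im);Q=C[im['depth']>0];B=np.c_[(Q[:,:2]-B0)@Rb,Q[:,2]]
    g=(abs(B[:,1])<120)&(abs(B[:,1])>25)&(B[:,0]<-106)&(B[:,0]>-150)
    for z in (40,70,100,125): b=B[g&(abs(B[:,2]-z)<12)];print(n,z,len(b),b[:,0].mean().round(2))
E
```

```text
clock: 21.52
t 21.525 tcp [517.1 359.5 317.7] box [-55.1 309.2] 317.7 F box [ 0.4 -0. ] 0.2 yaw 14.2 grip 0.0
top lever 0.051592776204875186 132 [[-39.0, 6.0, 151.0], [-37.0, -0.0, 151.0], [-35.0, 8.0, 150.0], [-33.0, 7.0, 151.0], [-30.0, 7.0, 153.0], [-28.0, -2.0, 150.0], [-26.0, -2.0, 152.0], [-23.0, -3.0, 153.0], [-22.0, 6.0, 153.0], [-19.0, -0.0, 151.0], [-17.0, -4.0, 151.0], [-14.0, 5.0, 148.0], [-13.0, 4.0, 152.0], [-11.0, -2.0, 152.0], [-9.0, -10.0, 142.0], [-7.0, 0.0, 150.0], [-5.0, 6.0, 149.0], [-4.0, 5.0, 152.0], [-2.0, 8.0, 149.0], [-0.0, -1.0, 148.0], [4.0, 7.0, 150.0], [5.0, -7.0, 154.0], [8.0, -2.0, 150.0], [9.0, 0.0, 155.0], [11.0, 9.0, 146.0], [14.0, -9.0, 155.0], [16.0, -1.0, 153.0]]
[[-150.0, -12.0, 159.0], [-150.0, -6.0, 161.0], [-148.0, -1.0, 160.0], [-147.0, 7.0, 161.0], [-147.0, -9.0, 157.0], [-145.0, 4.0, 159.0], [-144.0, 9.0, 158.0], [-142.0, 1.0, 158.0], [-141.0, 3.0, 155.0], [-140.0, 11.0, 158.0], [-139.0, 3.0, 157.0], [-138.0, -8.0, 156.0], [-137.0, -3.0, 156.0], [-136.0, -11.0, 157.0], [-134.0, -6.0, 156.0], [-133.0, -1.0, 154.0], [-133.0, -12.0, 156.0], [
[... 1033 characters left out ...]
.0], [-139.0, -11.0, 141.0], [-139.0, -11.0, 144.0], [-135.0, -11.0, 147.0], [-134.0, -16.0, 142.0], [-133.0, 2.0, 154.0], [-132.0, 5.0, 156.0], [-130.0, -15.0, 141.0], [-129.0, 11.0, 156.0], [-128.0, 13.0, 158.0], [-128.0, -10.0, 170.0], [-127.0, -0.0, 161.0], [-126.0, 1.0, 167.0], [-125.0, 3.0, 170.0], [-125.0, -4.0, 170.0], [-124.0, -9.0, 154.0], [-123.0, -0.0, 171.0], [-122.0, -13.0, 141.0], [-120.0, -16.0, 157.0], [-119.0, -21.0, 141.0], [-116.0, -23.0, 141.0], [-115.0, -12.0, 149.0], [-111.0, -2.0, 147.0], [-109.0, -21.0, 149.0]]
top 40 82 -116.87
top 70 114 -117.19
top 100 132 -117.44
top 125 173 -116.02
side 40 121 -118.42
side 70 148 -118.79
side 100 148 -119.06
side 125 133 -117.78
```

View pics/l4.png

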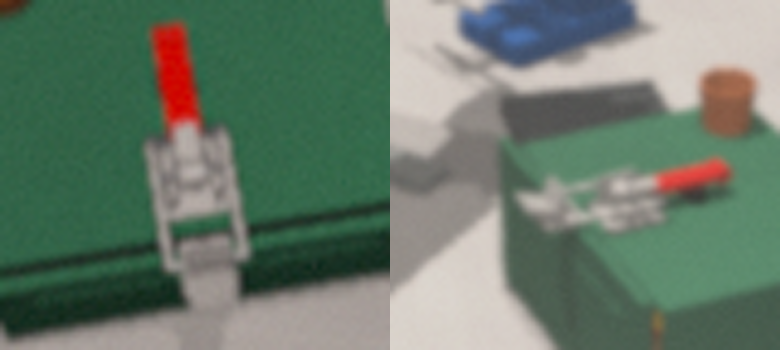

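```bash
python3 -c "
from h import *
st();env.job_done();st()"
```

```text
t 21.725 tcp [519.6 355.  319.6] box [-53.7 304.2] 319.6 F box [0.1 0.1] -0.1 yaw 13.8 grip 0.0
the job is handed in; nothing more can be done
the job is handed in; nothing more can be done
```

The rod box is latched and I handed the job in at about 21.7 s. My last checks agree with a good result, but the door angle is an estimate.

**What I did:**
- **Door:** I pushed it onto its gasket, 80 mm left of the keeper, with up to 18 N along the push (about 21 N in all).
- **Bail:** I pressed it down onto the keeper ledge, then drew the bar in under the claw by its rib. The force climbed to about 31 N in all (26 N along the draw), below the 45 N limit.
- **Lever:** I pressed it down onto its stop, ending with about 15 N downward (17 N in all), and moved the arm clear.

**Last checks:**
- **Lever:** it lies flat. Its upper face is at about z 151, which matches fully home.
- **Bail bar:** it is at about box x -120.5, z 148, within 1–2 mm of where the notch should be.
- **Door:** the depth images show it came in about 0.031 rad from the gasket. That leaves about 0.005 rad by that estimate, though a direct slope fit read about 0.010. Both are under the 0.012 limit, but close to what the cameras can resolve.
- **Robot:** the wrist force was near zero after I retreated.
- **Other things:** the cup looked untouched in the last picture. I did not measure the other things again; I never moved the arm near them.

**One disagreement:** the lever took only about 1–3 N on the way down, less than the 3–12 N you gave. The pictures still showed the bail staying hooked and the door coming in.

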